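# Load the colour caddy for the next batch

## Task

Load the colour caddy for the next batch: stand the red, the yellow and the blue pigment bottle upright on the floor of the well whose liner has the bottle's own colour, and lay the clean stirring stick centred in the two notches of the rest along the caddy's front. The clear dropper bottle and the used stick with the blue end do not belong in the caddy: leave them where they are.

Things in the scene. Friction and masses are not known exactly. Their poses are not given: they have to be found in the camera images.
- caddy: Fixed grey caddy, 116 x 222 (y) x 66 mm; origin: mid underside, on the bench. 3 pockets in a row along y at x=+24 mm, y=-72, 0, 72 mm hold the liners. Rest along the front (-x): 2 uprights 12 mm thick at y=-35 and 35 mm, their notches open upward, centred on x=-36 mm, 34 mm wide in x; notch floor 48, prong tips 66 mm above the bench. 58 mm free between the uprights for fingers
- liner_red: Red plastic drip liner, a square open cup fixed in one of the caddy's three pockets (which one changes); 64 mm outside, 60 mm inside, 30 mm deep with a 2 mm floor. Origin: centre of its underside, 8 mm above the bench; axes parallel to the caddy's; its rim is 38 mm above the bench, its inner floor 10 mm
- liner_yellow: Yellow plastic drip liner, a square open cup fixed in one of the caddy's three pockets (which one changes); 64 mm outside, 60 mm inside, 30 mm deep with a 2 mm floor. Origin: centre of its underside, 8 mm above the bench; axes parallel to the caddy's; its rim is 38 mm above the bench, its inner floor 10 mm
- liner_blue: Blue plastic drip liner, a square open cup fixed in one of the caddy's three pockets (which one changes); 64 mm outside, 60 mm inside, 30 mm deep with a 2 mm floor. Origin: centre of its underside, 8 mm above the bench; axes parallel to the caddy's; its rim is 38 mm above the bench, its inner floor 10 mm
- bottle_red: Red pigment dropper bottle with a white cap, 38 mm across, 99 mm tall, 70 g, loose, standing upright on the bench. Origin: centre of its foot, z up. Grip it by the body at 40 to 65 mm above the foot, not by the cap (above 67 mm nothing can be gripped); to the fingers the body is a 36 mm square with sides along its x and y axes, so close along one of them
- bottle_yellow: Yellow pigment dropper bottle with a black cap, 38 mm across, 97 mm tall, 70 g, loose, standing upright on the bench. Origin: centre of its foot, z up. Grip it by the body at 40 to 65 mm above the foot, not by the cap (above 67 mm nothing can be gripped); to the fingers the body is a 36 mm square with sides along its x and y axes, so close along one of them
- bottle_blue: Blue pigment dropper bottle with a white cap, 38 mm across, 100 mm tall, 70 g, loose, standing upright on the bench. Origin: centre of its foot, z up. Grip it by the body at 40 to 65 mm above the foot, not by the cap (above 67 mm nothing can be gripped); to the fingers the body is a 36 mm square with sides along its x and y axes, so close along one of them
- dropper_clear: Look-alike: clear, colourless dropper bottle with a white cap and a pale label, 34 mm across, 94 mm tall, loose, standing on the bench. Does not belong in the caddy. Origin: centre of its foot
- stick_clean: Clean birch stirring stick, plain wood from end to end, 18 mm wide (x) x 150 mm long (y) x 9 mm thick, 12 g, loose, lying flat. Origin: middle of its underside. Either end may point either way
- stick_used: Look-alike: used stirring stick of the same size, one end dipped in blue. Does not belong in the caddy. Loose, lying flat. Origin: middle of its underside, long axis y

How it is judged (in metres and radians):
At the end, for the whole second after the job is handed in: Each pigment bottle upright (0.12 rad), on the floor (6 mm) of its own colour's liner, within 20 mm of its centre; clean stick level in both notches (12 mm across, 30 mm along, 6 mm height, 0.3 rad yaw); all at rest; clear dropper and blue-ended stick within 30 mm of their starts (horizontal distance between bottle_red and liner_red below 0.02 m and z of bottle_red in the frame of liner_red between -0.004 and 0.008 m and angle between each of bottle_red, bottle_yellow, bottle_blue, stick_clean's own z axis and vertical below 0.12 rad and linear speed of each of bottle_red, bottle_yellow, bottle_blue, stick_clean below 0.02 m/s and horizontal distance between bottle_yellow and liner_yellow below 0.02 m and z of bottle_yellow in the frame of liner_yellow between -0.004 and 0.008 m and horizontal distance between bottle_blue and liner_blue below 0.02 m and z of bottle_blue in the frame of liner_blue between -0.004 and 0.008 m and x of stick_clean in the frame of caddy between -0.048 and -0.024 m and y of stick_clean in the frame of caddy between -0.03 and 0.03 m and z of stick_clean in the frame of caddy between 0.042 and 0.054 m and angle between the y axis of stick_clean and the y axis of caddy, either way round below 0.3 rad and distance of each of dropper_clear, stick_used from where it was at the start of the episode below 0.03 m); the robot touches nothing.
It fails at once if the clear dropper bottle is moved by more than 30 mm or knocked over (distance of dropper_clear from where it was at the start of the episode above 0.03 m or angle between dropper_clear's own z axis and vertical above 0.5 rad).
It fails at once if the used, blue-ended stick is moved by more than 30 mm (distance of stick_used from where it was at the start of the episode above 0.03 m).
It also fails if it takes over 96 s, if anything falls off the work surface, if the arm or the gripper's body presses on something with over 40 N, if the wrist force passes 120 N, or if a joint passes its speed limit or range.

## Robot

A 6-joint arm with a two-finger parallel gripper is mounted at the origin on the work surface; the furniture and walls round the work are solid. World frame = base frame: x ahead of the robot, y to its left, z up, the work surface at z = 0. Lengths are in mm, angles in degrees, forces in N, time in s.
With the tool pointing down it reaches from about 275 to 775 mm from the base axis. Payload 14.6 kg.
Tool frame: the origin (TCP) lies on the front face of the gripper's body, between the roots of the fingers; the fingertips stand 73 mm ahead of it and the grasp point (between the pads) lies 54 mm ahead of it; z points along the fingers, y is the line along which they close (so a half turn about z gives the same grasp; the last joint's range is limited). The gripper opens to 85 mm and grips with 20 to 120 N. Pads are 22 mm wide; open, the fingers measure 114 mm over their backs; the gripper's body (76 mm by 85 mm) begins 54 mm behind the grasp point. The pads swing forward as they close: fully open they stand 13 mm farther back than shut.
Start: joints at [-72.84, 15.075, -2.767, 72.158, 0, 81.102], TCP at [230.618, -471.64, 303.878] pointing down, gripper open.
Joint ranges: [-151.79, 151.79], [-50.71, 97.33], [-67.44, 78.34], [-121.81, 120.89], [-77.56, 73.72], [-180, 180]. Speed limits (degrees/s): [108.29, 108.29, 147.25, 159.86, 180, 180].

## Interface

Orientations are given as [roll, pitch, yaw] about the fixed x, y, z axes, in that order (R = Rz(yaw) Ry(pitch) Rx(roll)).
In Python, from workcell import ctrl gives the robot as it stands.
- The arm moves only by the tool move_arm, never from a script. Its arguments are lists of equal length, an entry for each row: "jaw": the opening, from -1 (shut) to 1 (fully open); "linear": the shift along the tool's x, y, z in mm, a list of three; "yaw": the turn about the tool's z in degrees. In form: {"jaw": [jaw, ...], "linear": [[x, y, z], ...], "yaw": [yaw, ...]}. A call has 1 to 5 rows; each row is the pose to reach, as a shift and turn from the pose commanded when the call began, along the tool's axes at that moment; what a row does not reach only later rows make up. A row lasts 1/10 s, in which the tool goes at most 50 mm and 8.59 degrees, less where a joint would pass 70% of its speed; a pose out of reach is approached as far as the arm can. A call with a gripper value outside its range is refused whole. The fingers move at their own pace and stop on an object; "newtons" is the grip in N (left out, the last holds). Time passes only in rows, so rows that repeat a pose let the fingers close. It gives the time, the measured TCP pose, the force, the opening and the grip force at its end, in the units of the state.
- ctrl.get_state(): the state, without advancing time (a new reading comes with each control period).
- ctrl.get_image(name): name is "side" or "top"; returns a dict with "color" (400x640x3 uint8, red, green, blue), "depth" (400x640 float32, mm along the optical axis (not along the pixel's ray), 0 where there is no reading), "fov_y" (degrees; the focal length in pixels is half the picture's height over the tangent of half this angle, whatever the lens; pixels are square), "cx", "cy" (the principal point, pixels), "T" (4x4, takes a point from camera to world coordinates). Camera axes: x right, y down, z forward; pixel columns grow to the right and rows downward; lengths in mm; the calibration is good to about 2 mm. A picture is of the moment at which its call begins.
- ctrl.finish_job(): hands the job in; it is judged then, once.
The state is a dict: "t": time; "qpos": joint angles; "dq": joint speeds; "effort": joint torques, N m; "tool_pos": TCP position; "ee_rot": TCP orientation; "contact_force": force on the tool from outside, world axes, zero at the start; "wrist_torque": the same for the moment, N m; "grip_width": finger opening in mm; "gripper_force": force on a finger pad.
Only numpy, scipy, OpenCV 4.12 (cv2) and the standard library are available. Lean on these libraries where they do the work, as an engineer would, in place of code of your own. Each camera call takes 0.05 s, during which the arm holds its last target. There are 200 camera calls.

## Working session

There is one attempt and no reset: what is moved stays moved. The work goes in short steps, Python scripts to look and compute and a tool call to move; the robot and the scene stay as the last step left them, time stands still between calls to the robot, and variables do not carry over. Pictures are saved under pics/ and viewed, at most 18 in all, crops included, and the job is handed in when it is done.

Besides the shell and the picture viewer there is one more tool, called in YAML: its name, and indented under it one key for each argument. move_arm: Moves the arm, as the interface text tells. Its arguments: {"type":"object","properties":{"jaw":{"type":"array","items":{"type":"number"}},"linear":{"type":"array","items":{"type":"array","items":{"type":"number"}}},"yaw":{"type":"array","items":{"type":"number"}},"newtons":{"type":"number"}},"required":["jaw","linear","yaw"]}

```bash
mkdir -p pics
python3 - <<'E'
from workcell import ctrl
import cv2,numpy as np
for n in("top","side"):
    im=ctrl.get_image(n); np.savez(f"pics/{n}0.npz",**im)
    cv2.imwrite(f"pics/{n}0.png",im["color"][:,:,::-1]); print(n,im["fov_y"],im["cx"],im["cy"],np.round(im["T"],3).tolist())
s=ctrl.get_state();print(s)
E
```

```text
top 49.94132424765746 324.48188830370816 200.39111729273085 [[-0.016, -0.991, 0.133, 285.891], [-1.0, 0.017, 0.002, -3.902], [-0.004, -0.133, -0.991, 1176.64], [0.0, 0.0, 0.0, 1.0]]
side 43.17170571914879 317.1749316512932 195.77926906284267 [[0.997, -0.027, 0.07, 348.175], [-0.075, -0.382, 0.921, -1410.596], [0.002, -0.924, -0.383, 630.039], [0.0, 0.0, 0.0, 1.0]]
{'t': 0.1, 'qpos': array([-7.28402654e+01,  1.50978484e+01, -2.79982530e+00,  7.21583563e+01,
       -1.23485791e-04,  8.11029734e+01]), 'dq': array([-0.07410349, -0.03052202,  0.17998988, -0.00526821,  0.07647432,
       -0.04036936]), 'effort': array([ 3.31748459e-03, -6.38579679e+01,  3.85062325e+01,  1.01757990e-02,
       -2.37897048e-04,  2.91883407e-05]), 'tool_pos': array([ 230.56395229, -471.47050138,  303.45920274]), 'ee_rot': array([-1.79944625e+02, -8.54354800e-03,  2.60567571e+01]), 'contact_force': array([-0.0634609 , -0.20128672,  0.28175113]), 'wrist_torque': array([ 0.00370421, -0.05242246,  0.05207952]), 'gripper_force': 0.0, 'grip_width': 85.73328524617244}
```

View pics/top0.png

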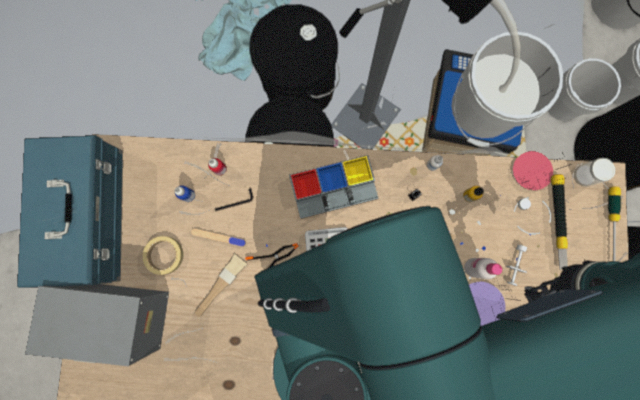

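View pics/side0.png

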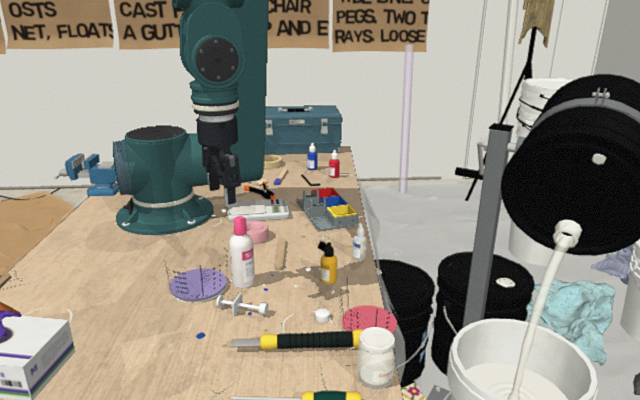

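The top view shows the red bottle at (217,165), the blue at (185,193), the yellow at (475,192), the clear dropper at (435,162) and the used stick at (218,237). The caddy is at (333,185), with its liners red, blue, yellow from left to right. The clean stick shows only in the side view, at (281,252).

```bash
cat > h.py <<'E'
import numpy as np,cv2
def K(im): return 200/np.tan(np.radians(im["fov_y"])/2)
def ray(im,u,v,z):
    T=im["T"];d=T[:3,:3]@np.array([(u-im["cx"])/K(im),(v-im["cy"])/K(im),1]);o=T[:3,3]
    return o+d*(z-o[2])/d[2]
def cloud(im):
    v,u=np.mgrid[:400,:640];d=im["depth"].astype(float)
    P=np.stack([(u-im["cx"])/K(im)*d,(v-im["cy"])/K(im)*d,d],-1)
    return P@im["T"][:3,:3].T+im["T"][:3,3]
def load(n): return dict(np.load(f"pics/{n}.npz"))
E
python3 - <<'E'
from h import *
t=load("top0");s=load("side0")
A=cloud(t);B=cloud(s)
def rep(name,im,C,u,v,r,zlo,zhi):
    sl=(slice(v-r,v+r),slice(u-r,u+r));P=C[sl].reshape(-1,3);m=(P[:,2]>zlo)&(P[:,2]<zhi)&(P[:,0]>0)
    P=P[m]
    print(name,len(P),P.mean(0).round(),P.min(0).round(),P.max(0).round())
for n,u,v in(("red",217,165),("blue",185,193),("yel",475,192),("clr",435,162)):
    rep(n,t,A,u,v,14,15,110);rep(n+"cap",t,A,u,v,14,80,110)
for n,u,v in(("red",334,164),("blue",312,157),("yel",328,264),("clr",359,243)):
    rep(n,s,B,u,v,18,15,110)
print("stick pts",[ray(s,u,v,9).round() for u,v in((281,240),(279,268))],B[252,281])
rep("caddy",t,A,333,185,45,20,80)
print("used",ray(t,193,231,9),ray(t,244,242,9))
def lin(n,lo,hi):
    h=cv2.cvtColor(t["color"],cv2.COLOR_RGB2HSV)
    m=cv2.inRange(h,lo,hi);m[:150]=0;m[220:]=0;m[:,:288]=0;m[:,380:]=0
    ys,xs=np.nonzero(m);(c,wh,a)=cv2.minAreaRect(np.c_[xs,ys].astype(np.float32));print(n,c,wh,a,ray(t,*c,38),[ray(t,*p,38).round() for p in cv2.boxPoints((c,wh,a))])
lin("red",(0,150,80),(6,255,255));lin("blue",(100,130,60),(120,255,255));lin("yel",(22,150,80),(35,255,255))
big=lambda im,u,v,w,h,k:cv2.resize(im["color"][v:v+h,u:u+w,::-1],None,fx=k,fy=k,interpolation=cv2.INTER_CUBIC)
a=big(t,150,140,240,120,3.3);b=big(t,390,140,120,70,3.3);c=big(s,290,130,80,60,4.5);d=big(s,250,190,140,110,3)
cv2.imwrite("pics/z1.png",a[:600,:800])
C=np.zeros((600,800,3),np.uint8)
for I,x,y in((b,0,0),(c,400,0),(d,0,270)): C[y:y+I.shape[0],x:x+I.shape[1]]=I[:600-y,:800-x]
cv2.imwrite("pics/z2.png",C)
E
```

```text
red 224 [532. 283.  62.] [518. 270.  16.] [555. 306. 100.]
redcap 52 [536. 287.  89.] [527. 279.  81.] [547. 297. 100.]
blue 244 [461. 367.  61.] [445. 355.  15.] [483. 391. 102.]
bluecap 57 [463. 373.  90.] [455. 364.  81.] [474. 383. 102.]
yel 244 [ 448. -393.   60.] [ 432. -420.   17.] [ 469. -381.   97.]
yelcap 55 [ 451. -398.   87.] [ 442. -410.   80.] [ 462. -389.   97.]
clr 178 [ 534. -296.   58.] [ 521. -315.   15.] [ 554. -285.   97.]
clrcap 36 [ 537. -300.   85.] [ 529. -309.   80.] [ 545. -294.   97.]
red 323 [534. 368.  41.] [478. 261.  15.] [597. 573. 100.]
blue 577 [471. 487.  44.] [403. 283.  15.] [547. 571.  99.]
yel 438 [ 450. -414.   50.] [ 433. -426.   15.] [ 471. -392.   90.]
clr 328 [ 537. -313.   48.] [ 522. -324.   15.] [ 555. -297.   92.]
stick pts [array([ 343., -215.,    9.]), array([ 337., -359.,    9.])] [ 342.77525116 -283.37090698   10.52768793]
caddy 1113 [490. -25.  38.] [ 363. -136.   20.] [562.  94.  71.]
used [364.74881169 357.76612259   9.        ] [332.67466082 218.64023837   9.        ]
red (305.72283935546875, 183.546630859375) (24.22776222229004, 24.634950637817383) 75.25643920898438 [485.45740764  48.36853627  38.        ] [array([510.,  89.,  38.]), array([526.,  24.,  38.]), array([461.,   8.,  38.]), array([446.,  72.,  38.])]
blue (331.5643310546875, 177.11618041992188) (24.22028923034668, 24.993274688720703) 75.0685806274414 [501.85858012 -21.44592611  38.        ] [array([526.,  19.,  38.]), array([542., -46.,  38.]), array([478., -62.,  38.]), array([462.,   3.,  38.])]
yel (357.2137451171875, 170.31216430664062) (24.22776222229004, 24.88944435119629) 75.25643920898438 [519.35302875 -91.01480319  38.        ] [array([544., -51.,  38.]), array([ 560., -116.,   38.]), array([ 495., -131.,   38.]), array([479., -66.,  38.])]
```

View pics/z1.png

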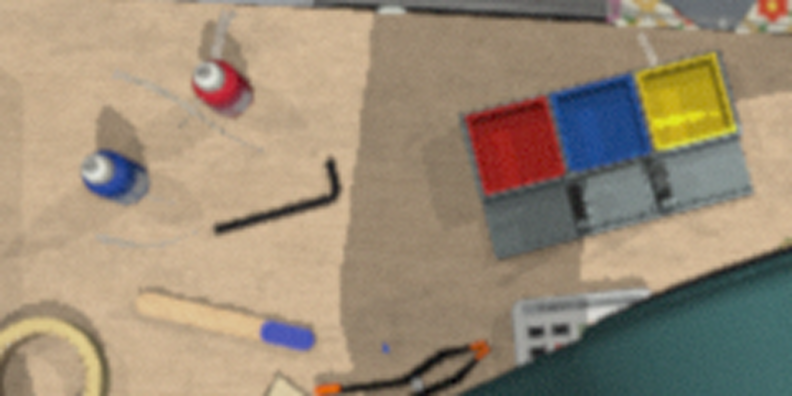

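View pics/z2.png

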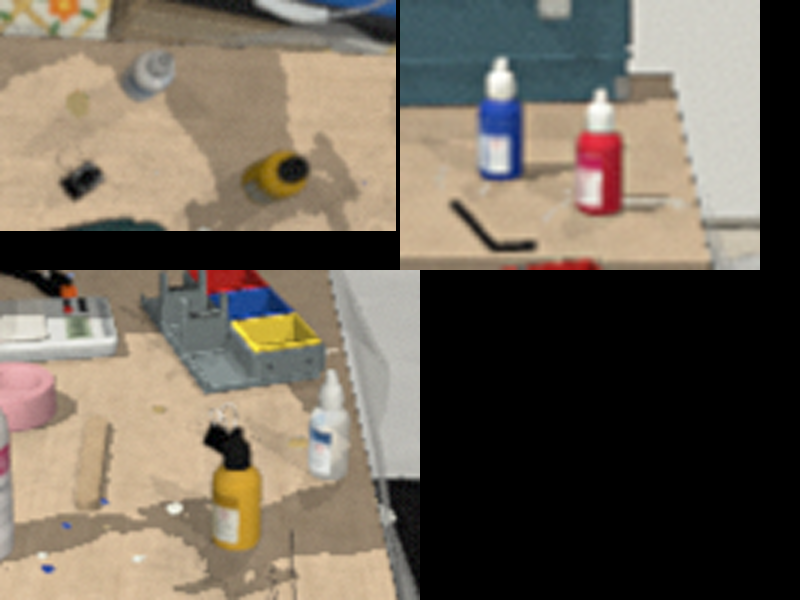

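The crops show the pigment bottles' labels facing the side camera, a little to the left. The caddy is yawed about 14 degrees, with its rest toward the robot. The clean stick lies between the pink-capped bottle and the yellow bottle. I'll measure the label angles and the stick line.

```bash
cat >> h.py <<'E'
def to(st,goal,yaw=None):
    "rows: shift in tool axes and tool-z turn (deg) from the current pose to a world goal"
    from scipy.spatial.transform import Rotation as R
    r=R.from_euler("xyz",st["ee_rot"],degrees=True)
    return (r.inv().apply(np.array(goal)-st["tool_pos"])).round(1),None if yaw is None else -((yaw-st["ee_rot"][2]+90)%180-90).round(1)
E
python3 - <<'E'
from h import *
s=load("side0");B=cloud(s);h=cv2.cvtColor(s["color"],cv2.COLOR_RGB2HSV).astype(int);T=s["T"]
for n,x,y,r in(("red",536.5,288,19),("blue",464,373,19),("yel",451,-401,19),("clr",537,-300,17)):
    for z in (18,24,30,36,42):
        p=T[:3,:3].T@(np.array([x,y,z])-T[:3,3]);k=K(s)/p[2]
        u=s["cx"]+p[0]*k;v=s["cy"]+p[1]*k;w=r*k;R=int(round(v-0));c=np.arange(int(u-w-1),int(u+w+3))
        print(n,z,round(u,1),round(w,1),c[0],h[R,c,1].tolist())
P=B.reshape(-1,3);m=(P[:,0]>300)&(P[:,0]<380)&(P[:,1]>-400)&(P[:,1]<-180)&(P[:,2]>6)&(P[:,2]<16);P=P[m]
print(len(P),P.mean(0),P.min(0),P.max(0));print(cv2.fitLine(P[:,:2].astype(np.float32),cv2.DIST_HUBER,0,.01,.01).ravel())
from workcell import ctrl
st=ctrl.get_state();print(to(st,[451,-401,260],-20))
E
```

```text
red 18 333.6 5.3 327 [68, 60, 43, 34, 21, 12, 18, 60, 177, 220, 212, 191, 98, 64]
red 24 333.6 5.3 327 [71, 62, 46, 40, 37, 27, 14, 35, 164, 214, 216, 194, 101, 67]
red 30 333.7 5.3 327 [72, 66, 50, 46, 53, 54, 43, 61, 177, 217, 202, 187, 103, 67]
red 36 333.7 5.3 327 [71, 73, 114, 170, 196, 207, 211, 207, 205, 200, 208, 191, 99, 65, 65]
red 42 333.7 5.3 327 [68, 77, 122, 187, 192, 188, 192, 196, 197, 206, 214, 192, 105, 64, 66]
blue 18 311.9 5.1 305 [72, 61, 16, 18, 29, 2, 5, 7, 8, 86, 198, 147, 31, 75]
blue 24 311.9 5.1 305 [73, 60, 18, 17, 14, 22, 33, 20, 4, 82, 191, 160, 30, 75]
blue 30 311.9 5.1 305 [72, 61, 14, 18, 17, 13, 21, 12, 12, 87, 197, 159, 23, 73]
blue 36 311.9 5.1 305 [69, 57, 24, 103, 145, 157, 168, 165, 165, 194, 219, 146, 24, 73]
blue 42 311.9 5.1 305 [71, 57, 34, 143, 183, 198, 194, 191, 205, 195, 207, 154, 20, 75]
yel 18 328.2 8.2 318 [69, 67, 64, 56, 42, 34, 41, 41, 32, 24, 29, 85, 191, 203, 195, 198, 200, 203, 159, 76, 61]
yel 24 328.2 8.2 319 [71, 62, 58, 44, 44, 52, 54, 49, 52, 63, 119, 191, 199, 198, 194, 200, 198, 158, 87, 64]
yel 30 328.2 8.2 319 [68, 64, 
[... 335 characters left out ...]
 6.8 350 [65, 69, 46, 4, 4, 17, 28, 24, 9, 6, 16, 28, 27, 27, 22, 29, 56, 71]
clr 24 358.5 6.8 350 [106, 107, 77, 13, 3, 22, 29, 14, 12, 20, 8, 29, 26, 24, 28, 32, 51, 71]
clr 30 358.6 6.8 350 [94, 92, 70, 8, 56, 99, 123, 139, 146, 109, 14, 28, 29, 24, 25, 26, 43, 68]
clr 36 358.7 6.8 350 [70, 69, 58, 36, 106, 130, 72, 47, 31, 21, 4, 24, 25, 18, 21, 25, 51, 74]
clr 42 358.7 6.8 350 [70, 75, 61, 7, 14, 16, 15, 16, 6, 8, 9, 15, 16, 21, 20, 22, 34, 72]
209 [ 339.68982287 -276.76984291    8.44394744] [ 300.77114003 -352.84703383    6.12429869] [ 354.03004665 -180.4885494    14.45909658]
[ 4.2136427e-02  9.9911189e-01  3.4147562e+02 -2.8161716e+02]
(array([229. ,  33.6,  43.5]), np.float64(46.1))
```

Run:
```python
from h import *
for cam in("top0","side0"):
  t=load(cam);T=t["T"];h=cv2.cvtColor(t["color"],cv2.COLOR_RGB2HSV)[:,:,1].astype(np.float32)
  for n,x,y,r in(("red",536.5,288,18),("blue",464,373,18),("yel",451,-401,18)):
    a=np.arange(-270,60,10);out=[]
    for az in a:
        d=np.array([np.cos(np.radians(az)),np.sin(np.radians(az)),0]);row=[]
        for z in(16,22,28):
            P=np.array([x,y,z])+r*d
            if (T[:3,3]-P)@d<100*(1 if cam=="top0" else 2): row.append(-1);continue
            p=T[:3,:3].T@(P-T[:3,3]);k=K(t)/p[2]
            row.append(int(cv2.remap(h,np.float32([[t["cx"]+p[0]*k]]),np.float32([[t["cy"]+p[1]*k]]),1)[0,0]))
        if max(row)>=0: out.append((int(az),*row))
    print(cam,n,out)
```

```text
top0 red [(-200, 62, 68, 71), (-190, 63, 59, 68), (-180, 62, 57, 61), (-170, 65, 54, 58), (-160, 70, 58, 55), (-150, 56, 40, 40), (-140, 38, 27, 24), (-130, 36, 23, 18), (-120, 45, 25, 24), (-110, 42, 28, 23), (-100, 46, 32, 38), (-90, 58, 62, 84), (-80, 91, 110, 136), (-70, 114, 125, 150), (-60, 114, 126, 133)]
top0 blue [(-180, 15, 13, 26), (-170, 13, 9, 21), (-160, 21, 11, 13), (-150, 13, 5, 12), (-140, 22, 25, 26), (-130, 15, 17, 21), (-120, 11, 11, 6), (-110, 11, 11, 5), (-100, 8, 4, 1), (-90, 13, 6, 5), (-80, 12, 9, 16), (-70, 22, 30, 46), (-60, 38, 56, 75), (-50, 40, 53, 80)]
top0 yel [(-270, 143, 137, 153), (-260, 48, 55, 68), (-250, 33, 35, 54), (-240, 53, 42, 55), (-230, 47, 33, 42), (-220, 46, 35, 39), (-210, 55, 41, 49), (-200, 57, 54, 58), (-190, 59, 60, 76), (-180, 63, 69, 87), (40, 151, 152, 153), (50, 162, 173, 179)]
side0 red [(-170, 46, 45, 49), (-160, 42, 41, 44), (-150, 37, 37, 41), (-140, 31, 32, 37), (-130, 19, 22, 30), (-120, 13, 14, 21), (-110, 14, 14, 16), (-100, 29, 30, 28), (-90, 76, 83, 75), (-80, 175, 180, 177), (-70, 207, 212, 210), (-60, 213, 213, 209), (-50, 208, 205, 204), (-40, 194, 194, 194), (-30, 170, 167, 167), (-20, 144, 142, 141)]
side0 blue [(-170, 14, 19, 16), (-160, 14, 18, 17), (-150, 15, 17, 17), (-140, 20, 21, 17), (-130, 26, 28, 19), (-120, 11, 9, 14), (-110, 6, 4, 14), (-100, 6, 5, 14), (-90, 6, 6, 8), (-80, 10, 10, 7), (-70, 70, 72, 69), (-60, 151, 152, 150), (-50, 188, 185, 185), (-40, 160, 156, 163), (-30, 121, 117, 127), (-20, 84, 84, 89)]
side0 yel [(-170, 58, 56, 55), (-160, 55, 54, 55), (-150, 44, 43, 45), (-140, 26, 28, 37), (-130, 20, 24, 39), (-120, 20, 23, 40), (-110, 22, 20, 28), (-100, 32, 28, 27), (-90, 121, 103, 85), (-80, 198, 194, 195), (-70, 198, 198, 198), (-60, 195, 197, 197), (-50, 197, 200, 199), (-40, 202, 197, 197), (-30, 191, 187, 182), (-20, 170, 169, 163)]
```

move_arm:
  jaw: [1,1,1,1,1]
  linear:
    - [45,7,8]
    - [90,14,16]
    - [135,20,24]
    - [180,27,32]
    - [229,34,40]
  yaw: [8,16,24,32,40]

```text
t: 0.6
tool_pos: [449.9, -401.7, 263.9]
ee_rot: [-180.0, 0.0, -14.1]
contact_force: [-0.4, -2.0, -0.0]
grip_width: 85.7
gripper_force: 0.0
```

move_arm:
  jaw: [1,1,1,1,1]
  linear:
    - [1,-1,30]
    - [1,-1,70]
    - [1,-1,110]
    - [1,-1,140]
    - [1,-1,154]
  yaw: [-8,-16,-16,-16,-16]

```text
t: 1.1
tool_pos: [448.6, -400.7, 107.3]
ee_rot: [-179.8, 0.1, 2.2]
contact_force: [-0.5, 0.5, 0.8]
grip_width: 85.5
gripper_force: 0.0
```

move_arm:
  jaw: [-1,-1,-1,-1,-1]
  linear:
    - [0,0,0]
    - [0,0,0]
    - [0,0,0]
    - [0,0,0]
    - [0,0,0]
  yaw: [0,0,0,0,0]
  newtons: 25

```text
t: 1.6
tool_pos: [449.9, -402.3, 111.6]
ee_rot: [179.9, -0.1, 2.2]
contact_force: [-1.4, 1.2, 6.2]
grip_width: 37.4
gripper_force: 23.3
```

move_arm:
  jaw: [-1,-1,-1,-1,-1]
  linear:
    - [0,0,-25]
    - [0,0,-60]
    - [0,0,-95]
    - [0,0,-125]
    - [10,-40,-140]
  yaw: [0,0,0,0,0]

```text
t: 2.1
tool_pos: [458.1, -364.5, 253.2]
ee_rot: [179.8, -0.2, 2.0]
contact_force: [0.3, 1.0, -1.8]
grip_width: 37.3
gripper_force: 23.9
```

move_arm:
  jaw: [-1,-1,-1,-1,-1]
  linear:
    - [12,-46,0]
    - [24,-91,0]
    - [36,-137,0]
    - [48,-182,0]
    - [60,-228,0]
  yaw: [0,-3,-6,-9,-12]

```text
t: 2.6
tool_pos: [509.1, -129.6, 251.1]
ee_rot: [180.0, -0.1, 14.3]
contact_force: [-0.1, 0.5, -1.1]
grip_width: 37.7
gripper_force: 23.9
```

Run:
```python
from h import *
from workcell import ctrl
st=ctrl.get_state();print(st["tool_pos"],st["ee_rot"],st["grip_width"],to(st,[519.4,-91,250],13.75))
im=ctrl.get_image("side");np.savez("pics/s1.npz",**im)
im=ctrl.get_image("top");np.savez("pics/t1.npz",**im)
cv2.imwrite("pics/t1.png",im["color"][:,:,::-1])
```

```text
[ 509.1477398  -129.58424352  251.08844701] [ 1.79959087e+02 -5.58771832e-02  1.43351308e+01] 37.68586238182621 (array([ 19.5, -34.8,   1.1]), np.float64(0.6))
```

View pics/t1.png

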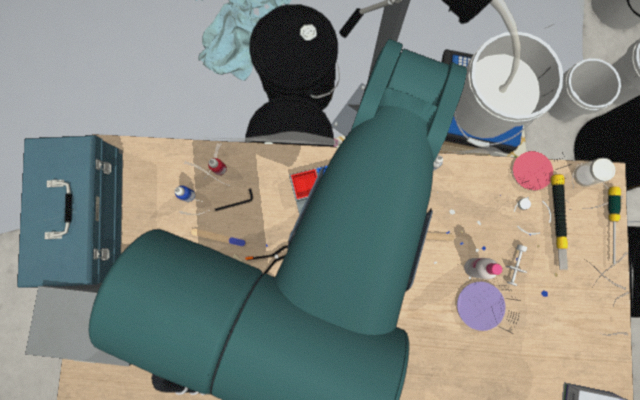

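The arm covers the caddy in the top view, and the yellow bottle is in the grip (37.7 mm). On to the yellow well.

move_arm:
  jaw: [-1,-1,-1,-1,-1]
  linear:
    - [20,-35,0]
    - [20,-35,20]
    - [20,-35,50]
    - [20,-35,80]
    - [20,-35,95]
  yaw: [0,0,0,0,0]

```text
t: 3.2
tool_pos: [519.1, -92.5, 153.8]
ee_rot: [-180.0, 0.1, 14.2]
contact_force: [1.5, -1.3, -1.1]
grip_width: 37.8
gripper_force: 24.0
```

Run:
```python
from h import *
from workcell import ctrl
st=ctrl.get_state();print(st["tool_pos"],st["ee_rot"],st["grip_width"],to(st,[519.4,-91,121],13.75))
im=ctrl.get_image("side");np.savez("pics/s2.npz",**im)
cv2.imwrite("pics/s2.png",cv2.resize(im["color"][100:280,200:440,::-1],None,fx=3.3,fy=3.3,interpolation=2))
```

```text
[519.12214047 -92.53350794 153.75114047] [-1.79958335e+02  7.95202376e-02  1.42127201e+01] 37.83214976293552 (array([ 0.7, -1.4, 32.8]), np.float64(0.5))
```

View pics/s2.png

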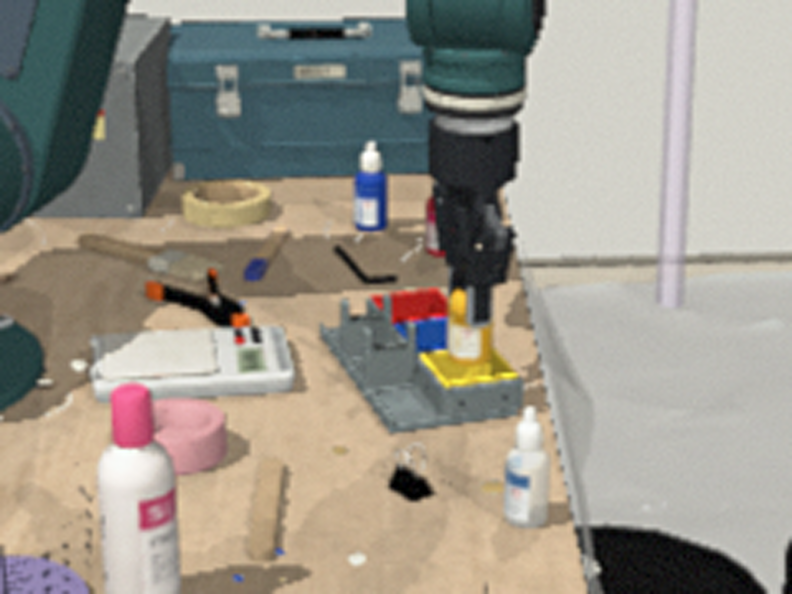

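The yellow bottle hangs over its well, at crop (470,350), and is centred. I'll lower it and release.

move_arm:
  jaw: [-1,-1,-1,-1,-1]
  linear:
    - [0,0,14]
    - [0,0,26]
    - [0,0,32]
    - [0,0,32]
    - [0,0,32]
  yaw: [0,0,0,0,0]

```text
t: 3.75
tool_pos: [520.1, -92.7, 124.1]
ee_rot: [180.0, -0.0, 14.2]
contact_force: [0.9, 0.4, -0.6]
grip_width: 37.8
gripper_force: 24.0
```

move_arm:
  jaw: [0.3,0.3,0.3,0.3,0.3]
  linear:
    - [0,0,0]
    - [0,0,0]
    - [0,0,0]
    - [0,0,0]
    - [0,0,-10]
  yaw: [0,0,0,0,0]

```text
t: 4.25
tool_pos: [519.3, -92.3, 133.0]
ee_rot: [-179.9, 0.1, 14.2]
contact_force: [0.0, 0.2, -0.6]
grip_width: 55.5
gripper_force: 0.0
```

move_arm:
  jaw: [0.3,0.3,0.3,0.6,1]
  linear:
    - [0,0,-40]
    - [0,0,-85]
    - [0,0,-117]
    - [14,-46,-117]
    - [28,-93,-117]
  yaw: [0,0,0,0,0]

```text
t: 4.75
tool_pos: [524.6, 4.8, 252.2]
ee_rot: [179.9, -0.2, 14.1]
contact_force: [1.2, 1.2, -0.1]
grip_width: 80.2
gripper_force: 0.0
```

move_arm:
  jaw: [1,1,1,1,1]
  linear:
    - [14,-46,0]
    - [28,-92,0]
    - [42,-138,0]
    - [56,-184,0]
    - [70,-230,0]
  yaw: [2,4,6,8,10]

```text
t: 5.25
tool_pos: [543.4, 172.0, 250.9]
ee_rot: [-177.9, 0.0, 8.7]
contact_force: [-0.3, 0.0, 0.3]
grip_width: 85.3
gripper_force: 0.0
```

Run:
```python
from h import *
from workcell import ctrl
st=ctrl.get_state();print(st["tool_pos"],st["ee_rot"],st["grip_width"],to(st,[536.5,288,110],4))
im=ctrl.get_image("top");np.savez("pics/t3.npz",**im)
cv2.imwrite("pics/t3.png",im["color"][:,:,::-1])
im=ctrl.get_image("side");np.savez("pics/s3.npz",**im)
```

```text
[543.36967909 171.95836775 250.90970126] [-1.77924163e+02  4.61984815e-02  8.67442651e+00] 85.27806947638112 (array([  10.8, -110.6,  145. ]), np.float64(4.7))
```

View pics/t3.png

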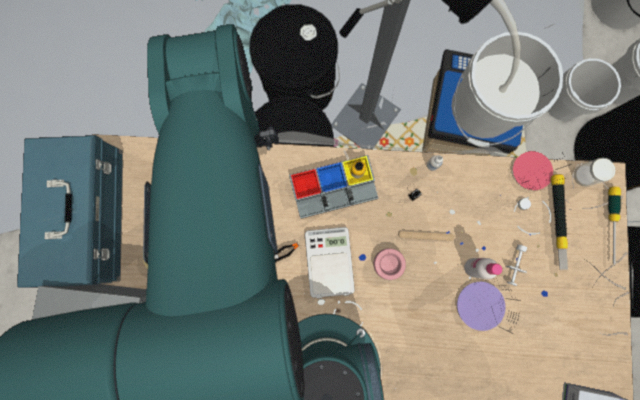

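The top view shows the yellow bottle standing in the yellow well (358,167) and the clean stick at (400-453,235). The arm is still catching up.

move_arm:
  jaw: [1,1,1,1,1]
  linear:
    - [3,-30,0]
    - [6,-60,0]
    - [9,-90,0]
    - [11,-110,0]
    - [11,-110,0]
  yaw: [1,3,5,5,5]

```text
t: 5.85
tool_pos: [553.1, 173.4, 253.8]
ee_rot: [-175.9, 0.3, 7.9]
contact_force: [0.2, -0.2, -0.6]
grip_width: 85.4
gripper_force: 0.0
```

Run:
```python
from h import *
from workcell import ctrl
st=ctrl.get_state();print(st["tool_pos"],st["ee_rot"],st["dq"].round(1),to(st,[536.5,288,110],4))
t=load("t3");h=cv2.cvtColor(t["color"],cv2.COLOR_RGB2HSV)
m=np.zeros((400,640),np.uint8);A=cloud(t);m[(A[:,:,2]>4.5)&(A[:,:,2]<14)]=1;m[:225]=0;m[245:]=0;m[:,:392]=0;m[:,458:]=0
ys,xs=np.nonzero(m);c,wh,a=cv2.minAreaRect(np.c_[xs,ys].astype(np.float32));print(c,wh,a,ray(t,*c,9))
B=cv2.boxPoints((c,wh,a));print([ray(t,*p,9).round() for p in B])
s=load("s3");C=cloud(s).reshape(-1,3);q=(C[:,0]>325)&(C[:,0]<360)&(C[:,1]>-370)&(C[:,1]<-190)&(C[:,2]>5)&(C[:,2]<14);print(q.sum(),C[q].mean(0),cv2.minAreaRect(C[q][:,:2].astype(np.float32)))
```

```text
[553.07617523 173.43652563 253.7526314 ] [-175.902762      0.33018545    7.89419185] [-1.1 -0.   0.3  0.2 -0.6 -0. ] (array([ 1.000e-01, -1.052e+02,  1.517e+02]), np.float64(3.9))
(425.5, 234.5) (63.0, 19.0) -0.0 [ 344.93557279 -273.65147238    9.        ]
[array([ 321., -187.,    9.]), array([ 372., -189.,    9.]), array([ 369., -360.,    9.]), array([ 318., -357.,    9.])]
213 [ 341.67116761 -284.29219669    8.20694869] ((341.78765869140625, -280.6917724609375), (152.82876586914062, 18.15180206298828), 85.89368438720703)
```

Joint 6 is at its limit (q6 = q1 + 180 - yaw), so I'll turn the tool by about 90 degrees.

move_arm:
  jaw: [1,1,1,1,1]
  linear:
    - [0,0,0]
    - [0,0,0]
    - [0,0,0]
    - [0,0,0]
    - [0,0,0]
  yaw: [-8,-16,-24,-32,-40]

```text
t: 6.35
tool_pos: [552.8, 174.0, 253.8]
ee_rot: [-176.7, -2.4, 48.2]
contact_force: [-0.6, -0.1, 0.1]
grip_width: 85.4
gripper_force: 0.0
```

move_arm:
  jaw: [1,1,1,1,1]
  linear:
    - [0,0,0]
    - [0,0,0]
    - [0,0,0]
    - [0,0,0]
    - [0,0,0]
  yaw: [-8,-16,-24,-32,-40]

```text
t: 6.85
tool_pos: [552.8, 174.0, 253.7]
ee_rot: [-179.0, -4.0, 88.2]
contact_force: [-0.2, -1.1, 0.2]
grip_width: 85.4
gripper_force: 0.0
```

Run:
```python
from h import *
from workcell import ctrl
st=ctrl.get_state();print(st["tool_pos"],st["ee_rot"],st["qpos"].round(1),to(st,[536.5,288,250],94))
```

```text
[552.76906092 174.04241628 253.72504685] [-178.98107438   -3.99163627   88.23741021] [ 7.9 21.5 -1.2 67.7  4.1 99.6] (array([112.9, -19.6,  12. ]), np.float64(-5.8))
```

Now the tool leans 4°, a lean the commands can't remove. It's harmless if I avoid yawing while carrying a bottle, so I'll target the grasp point instead of the TCP.

```bash
cat >> h.py <<'E'
def tg(st,g,yaw=None,L=54):
    "same, but the goal is for the point L mm ahead of the TCP"
    from scipy.spatial.transform import Rotation as R
    r=R.from_euler("xyz",st["ee_rot"],degrees=True)
    return to(st,np.array(g)-r.apply([0,0,L]),yaw)
E
python3 - <<'E'
from h import *
from workcell import ctrl
st=ctrl.get_state();print(tg(st,[536.5,288,196],94),tg(st,[536.5,288,57],94))
E
```

```text
(array([109.1, -18.6,  11.8]), np.float64(-5.8)) (array([ 99.4, -16.1, 150.5]), np.float64(-5.8))
```

move_arm:
  jaw: [1,1,1,1,1]
  linear:
    - [35,-6,0]
    - [70,-12,0]
    - [109,-18,10]
    - [107,-18,40]
    - [105,-17,70]
  yaw: [-2,-4,-6,-6,-6]

```text
t: 7.35
tool_pos: [538.4, 285.5, 191.1]
ee_rot: [-179.5, -4.1, 94.0]
contact_force: [0.4, 0.0, -0.9]
grip_width: 85.3
gripper_force: 0.0
```

Run:
```python
from h import *
from workcell import ctrl
st=ctrl.get_state();print(st["tool_pos"],st["ee_rot"],tg(st,[536.5,288,57],94))
im=ctrl.get_image("side");np.savez("pics/s4.npz",**im)
cv2.imwrite("pics/s4.png",cv2.resize(im["color"][100:220,260:420,::-1],None,fx=4,fy=4,interpolation=2))
```

```text
[538.41024385 285.53443499 191.1166558 ] [-179.47681052   -4.09301533   94.04503966] (array([-7. , -0.5, 80. ]), np.float64(0.0))
```

View pics/s4.png

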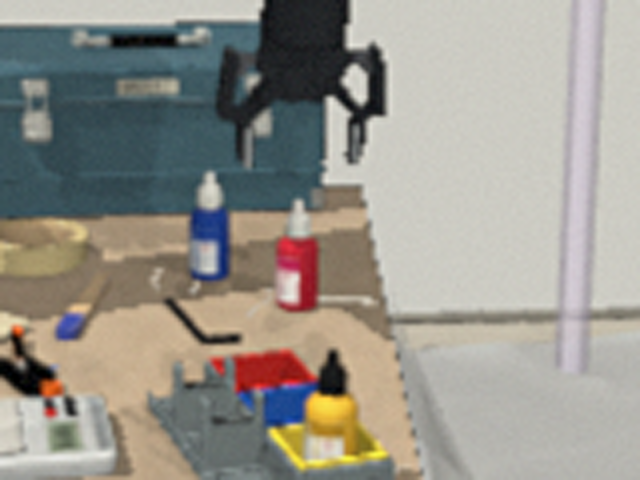

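The gripper is straight above the red bottle, which is at crop (297,270), and the yellow bottle stands in its well. I'll descend and grip.

move_arm:
  jaw: [1,1,1,1,1]
  linear:
    - [-6,0,0]
    - [-6,0,25]
    - [-6,0,50]
    - [-7,0,70]
    - [-7,0,80]
  yaw: [0,0,0,0,0]

```text
t: 7.9
tool_pos: [538.2, 282.6, 111.4]
ee_rot: [-179.4, -4.1, 93.9]
contact_force: [0.9, -0.8, 0.2]
grip_width: 85.7
gripper_force: 0.0
```

move_arm:
  jaw: [-1,-1,-1,-1,-1]
  linear:
    - [0,0,0]
    - [0,0,0]
    - [0,0,0]
    - [0,0,0]
    - [0,0,0]
  yaw: [0,0,0,0,0]
  newtons: 25

```text
t: 8.4
tool_pos: [538.5, 283.3, 112.7]
ee_rot: [-179.5, -4.1, 93.9]
contact_force: [-0.8, -2.2, 8.0]
grip_width: 38.6
gripper_force: 23.4
```

Run:
```python
from h import *
from workcell import ctrl
st=ctrl.get_state();print(st["tool_pos"],st["ee_rot"],st["grip_width"],tg(st,[536.5,288,197]),tg(st,[485.5,48.4,197]))
```

```text
[538.4510931  283.32385242 112.72323832] [-179.51535218   -4.10313074   93.94957892] 38.60436756817115 (array([  10.8,   -2.3, -137.7]), None) (array([-224.1,  -69.9, -154. ]), None)
```

move_arm:
  jaw: [-1,-1,-1,-1,-1]
  linear:
    - [2,0,-25]
    - [4,0,-55]
    - [6,0,-85]
    - [8,0,-110]
    - [10,0,-138]
  yaw: [0,0,0,0,0]

```text
t: 8.9
tool_pos: [539.1, 283.4, 251.4]
ee_rot: [-179.4, -4.1, 94.0]
contact_force: [-0.8, -0.3, -0.7]
grip_width: 38.9
gripper_force: 24.4
```

move_arm:
  jaw: [-1,-1,-1,-1,-1]
  linear:
    - [-40,-12,-3]
    - [-85,-25,-6]
    - [-130,-39,-9]
    - [-175,-52,-12]
    - [-215,-64,-15]
  yaw: [0,0,0,0,0]

```text
t: 9.4
tool_pos: [489.7, 62.3, 250.7]
ee_rot: [-179.5, -4.1, 94.0]
contact_force: [1.2, -0.2, -0.4]
grip_width: 38.5
gripper_force: 24.4
```

Run:
```python
from h import *
from workcell import ctrl
st=ctrl.get_state();print(st["tool_pos"],st["ee_rot"],st["grip_width"],tg(st,[485.5,48.4,190]),tg(st,[485.5,48.4,68]))
```

```text
[489.65313226  62.26633167 250.72704686] [-179.45466043   -4.07163119   93.95445381] 38.46415865340488 (array([-17.8,  -4.5,   5.7]), None) (array([-26.5,  -3.4, 127.3]), None)
```

move_arm:
  jaw: [-1,-1,-1,-1,-1]
  linear:
    - [-18,-5,0]
    - [-19,-5,25]
    - [-22,-4,60]
    - [-24,-4,90]
    - [-25,-4,105]
  yaw: [0,0,0,0,0]

```text
t: 9.9
tool_pos: [485.7, 46.2, 142.0]
ee_rot: [-179.3, -4.1, 93.9]
contact_force: [0.3, 1.0, -0.6]
grip_width: 39.1
gripper_force: 24.4
```

Run:
```python
from h import *
from workcell import ctrl
st=ctrl.get_state();print(st["tool_pos"],st["ee_rot"],st["grip_width"],tg(st,[485.5,48.4,69]))
im=ctrl.get_image("side");np.savez("pics/s5.npz",**im)
cv2.imwrite("pics/s5.png",cv2.resize(im["color"][140:240,270:390,::-1],None,fx=5,fy=5,interpolation=2))
```

```text
[485.73588145  46.19569978 142.03351317] [-179.30470394   -4.09769605   93.9314677 ] 39.10601441432556 (array([-3. ,  0.8, 19. ]), None)
```

View pics/s5.png

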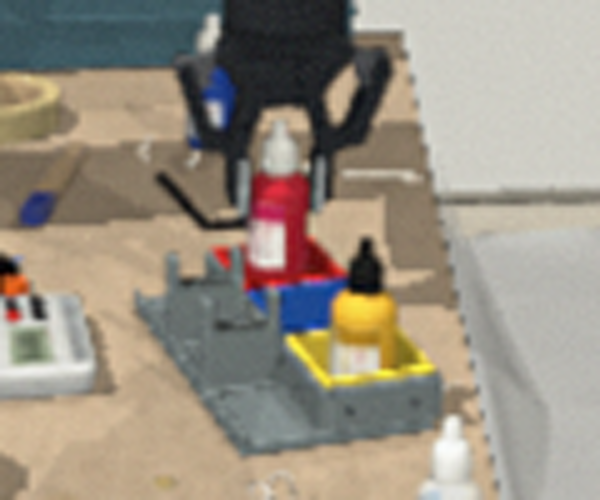

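The red bottle is over the red well, at crop (277,240). I'll lower it and release.

move_arm:
  jaw: [-1,-1,-1,-1,-1]
  linear:
    - [-1,0,10]
    - [-3,0,17]
    - [-3,0,19]
    - [-3,0,19]
    - [-3,0,19]
  yaw: [0,0,0,0,0]

```text
t: 10.45
tool_pos: [486.7, 44.6, 124.7]
ee_rot: [-179.4, -4.1, 94.0]
contact_force: [0.2, -0.5, -0.9]
grip_width: 38.4
gripper_force: 24.4
```

move_arm:
  jaw: [0.3,0.3,0.3,0.3,0.3]
  linear:
    - [0,0,0]
    - [0,0,0]
    - [0,0,0]
    - [0,0,0]
    - [1,0,-15]
  yaw: [0,0,0,0,0]

```text
t: 10.95
tool_pos: [485.8, 44.6, 138.3]
ee_rot: [-179.2, -4.1, 93.9]
contact_force: [0.3, 0.9, 0.9]
grip_width: 55.5
gripper_force: 0.0
```

move_arm:
  jaw: [0.3,0.3,0.3,0.6,1]
  linear:
    - [3,0,-40]
    - [6,0,-80]
    - [8,0,-117]
    - [45,0,-120]
    - [90,0,-123]
  yaw: [0,0,0,0,0]

```text
t: 11.45
tool_pos: [482.8, 125.5, 269.6]
ee_rot: [-179.5, -4.1, 93.8]
contact_force: [0.0, 0.7, -0.8]
grip_width: 80.7
gripper_force: 0.0
```

Run:
```python
from h import *
from workcell import ctrl
st=ctrl.get_state();print(st["tool_pos"],st["ee_rot"],st["grip_width"],tg(st,[464,373,196],115))
```

```text
[482.80953909 125.47129577 269.6028541 ] [-179.50532239   -4.07650172   93.78676496] 80.74081999382526 (array([242.4,  -1.6,  37.1]), np.float64(-21.2))
```

move_arm:
  jaw: [1,1,1,1,1]
  linear:
    - [47,0,5]
    - [94,0,10]
    - [141,-1,15]
    - [188,-1,20]
    - [235,-1,25]
  yaw: [-5,-10,-15,-20,-22]

```text
t: 11.95
tool_pos: [464.1, 363.0, 260.2]
ee_rot: [179.0, -4.0, 116.2]
contact_force: [0.2, -0.2, 0.1]
grip_width: 85.7
gripper_force: 0.0
```

Run:
```python
from h import *
from workcell import ctrl
st=ctrl.get_state();print(st["tool_pos"],st["ee_rot"],st["qpos"].round(),tg(st,[464,373,140],116),tg(st,[464,373,58],116))
```

```text
[464.13933827 363.00789968 260.23273339] [179.01411804  -4.01431746 116.20828286] [29. 21. -0. 67.  4. 93.] (array([ 0.6,  2.2, 66.6]), np.float64(0.2)) (array([ -5.2,   0.8, 148.4]), np.float64(0.2))
```

move_arm:
  jaw: [1,1,1,1,1]
  linear:
    - [0,2,40]
    - [-1,2,80]
    - [-4,1,115]
    - [-5,1,140]
    - [-5,1,148]
  yaw: [0,0,0,0,0]

```text
t: 12.45
tool_pos: [464.4, 366.8, 109.9]
ee_rot: [179.3, -4.0, 116.0]
contact_force: [-0.1, -0.4, -0.5]
grip_width: 85.5
gripper_force: 0.0
```

move_arm:
  jaw: [-1,-1,-1,-1,-1]
  linear:
    - [0,0,0]
    - [0,0,0]
    - [0,0,0]
    - [0,0,0]
    - [0,0,0]
  yaw: [0,0,0,0,0]
  newtons: 25

```text
t: 12.95
tool_pos: [466.0, 367.8, 113.7]
ee_rot: [178.9, -4.0, 116.0]
contact_force: [-2.1, -0.6, 8.3]
grip_width: 35.9
gripper_force: 26.1
```

Run:
```python
from h import *
from workcell import ctrl
st=ctrl.get_state();print(st["tool_pos"],st["ee_rot"],st["grip_width"],tg(st,[464,373,197]),tg(st,[502,-21.5,197]))
```

```text
[466.01570364 367.75342547 113.69840314] [178.90934719  -4.04431082 116.01795805] 35.851585640683155 (array([  11.5,    2.1, -136.7]), None) (array([-358.8, -136.3, -165.5]), None)
```

move_arm:
  jaw: [-1,-1,-1,-1,-1]
  linear:
    - [2,0,-25]
    - [4,0,-55]
    - [6,0,-85]
    - [9,1,-115]
    - [11,1,-142]
  yaw: [0,0,0,0,0]

```text
t: 13.45
tool_pos: [463.9, 367.7, 257.1]
ee_rot: [178.9, -4.0, 116.0]
contact_force: [1.3, 0.6, -0.7]
grip_width: 35.6
gripper_force: 25.4
```

move_arm:
  jaw: [-1,-1,-1,-1,-1]
  linear:
    - [-40,-15,-3]
    - [-80,-30,-6]
    - [-120,-45,-9]
    - [-160,-60,-12]
    - [-200,-75,-15]
  yaw: [0,0,0,0,0]

```text
t: 13.95
tool_pos: [484.0, 152.9, 255.2]
ee_rot: [179.0, -4.0, 116.0]
contact_force: [0.7, 0.3, -0.5]
grip_width: 36.0
gripper_force: 25.4
```

move_arm:
  jaw: [-1,-1,-1,-1,-1]
  linear:
    - [-40,-15,-3]
    - [-80,-30,-6]
    - [-120,-45,-9]
    - [-160,-60,-12]
    - [-170,-63,-13]
  yaw: [0,0,0,0,0]

```text
t: 14.45
tool_pos: [502.3, -29.8, 255.0]
ee_rot: [179.0, -3.9, 115.8]
contact_force: [-0.1, 0.6, -0.4]
grip_width: 35.8
gripper_force: 25.4
```

Run:
```python
from h import *
from workcell import ctrl
st=ctrl.get_state();print(st["tool_pos"],st["ee_rot"],st["grip_width"],tg(st,[502,-21.5,190]),tg(st,[502,-21.5,90]))
```

```text
[502.34477832 -29.81528561 255.00629194] [178.99889679  -3.93673024 115.82053407] 35.81088021851933 (array([ 3.2,  2.2, 11.4]), None) (array([ -3.7,   0.4, 111.2]), None)
```

move_arm:
  jaw: [-1,-1,-1,-1,-1]
  linear:
    - [3,2,10]
    - [1,2,40]
    - [-1,1,75]
    - [-3,0,100]
    - [-4,0,108]
  yaw: [0,0,0,0,0]

```text
t: 14.95
tool_pos: [502.0, -21.6, 145.5]
ee_rot: [179.1, -3.9, 116.1]
contact_force: [-6.1, -14.2, 33.4]
grip_width: 35.6
gripper_force: 30.6
```

Run:
```python
from h import *
from workcell import ctrl
st=ctrl.get_state();print(st["tool_pos"],st["ee_rot"],st["grip_width"],tg(st,[502,-21.5,70]))
im=ctrl.get_image("side");np.savez("pics/s6.npz",**im)
cv2.imwrite("pics/s6.png",cv2.resize(im["color"][140:240,270:390,::-1],None,fx=5,fy=5,interpolation=2))
```

```text
[501.98752368 -21.58993045 145.51812305] [179.07384596  -3.91964959 116.06739455] 35.56138812491243 (array([-5.1, -1.2, 21.3]), None)
```

View pics/s6.png

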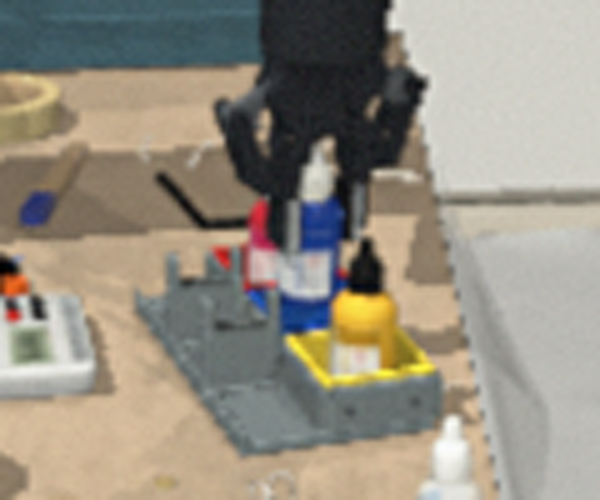

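The force reads 33 N, so something is touching near the blue bottle's foot. I'll back up and measure.

move_arm:
  jaw: [-1,-1,-1]
  linear:
    - [1,0,-15]
    - [2,0,-30]
    - [2,0,-30]
  yaw: [0,0,0]

```text
t: 15.3
tool_pos: [502.2, -21.5, 177.8]
ee_rot: [178.9, -3.9, 116.1]
contact_force: [-0.0, 0.0, -0.9]
grip_width: 35.5
gripper_force: 26.5
```

Run:
```python
from h import *
from workcell import ctrl
st=ctrl.get_state();print(st["tool_pos"],st["ee_rot"],st["contact_force"],st["grip_width"],tg(st,[502,-21.5,100]))
for i in(0,1):
    im=ctrl.get_image("side");np.savez("pics/s7.npz",**im)
tp=ctrl.get_image("top");np.savez("pics/t7.npz",**tp)
cv2.imwrite("pics/s7.png",np.hstack([cv2.resize(im["color"][140:240,270:370,::-1],None,fx=4,fy=4,interpolation=2),cv2.resize(tp["color"][130:230,280:380,::-1],None,fx=4,fy=4,interpolation=2)]))
C=cloud(im);h=cv2.cvtColor(im["color"],cv2.COLOR_RGB2HSV)
for n,lo,hi,z in(("blue",(100,130,50),(125,255,255),55),("red",(170,130,50),(180,255,255),38),("red",(0,150,50),(6,255,255),42)):
    m=(cv2.inRange(h,lo,hi)>0)&(C[:,:,0]>440)&(C[:,:,0]<560)&(C[:,:,1]>-120)&(C[:,:,1]<110)&(C[:,:,2]>z);P=C[m]
    if len(P)<5: continue
    print(n,len(P),P.min(0).round(),P.max(0).round())
    for a in range(40,120,10):
        q=P[(P[:,2]>a)&(P[:,2]<=a+10)]
        if len(q)>3: print(a,q[:,0].min().round(),q[:,0].max().round(),q[:,1].min().round())
```

```text
[502.2251272  -21.54827376 177.84628983] [178.91260565  -3.9357014  116.08702819] [-0.03518649  0.03565152 -0.91167198] 35.490483789759466 (array([-5.2, -1.7, 23.7]), None)
blue 90 [483. -37.  68.] [516. -18. 134.]
60 483.0 501.0 -30.0
70 486.0 510.0 -31.0
100 494.0 513.0 -34.0
110 490.0 516.0 -36.0
red 49 [461.   1.  38.] [524.  52.  75.]
50 468.0 479.0 31.0
60 468.0 480.0 31.0
70 471.0 480.0 37.0
```

View pics/s7.png

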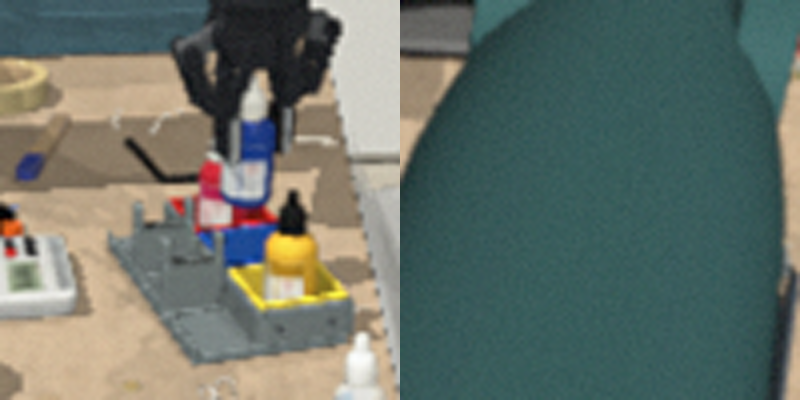

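The blue bottle hangs leaning in the grip, with its foot off toward -x and +y (crop (243,205) against its cap at (255,97)). It caught the liner rim. I'll shift so the foot is centred and lower it gently, so that it seats flat.

move_arm:
  jaw: [-1,-1,-1,-1,-1]
  linear:
    - [-5,1,0]
    - [-10,3,0]
    - [-11,3,12]
    - [-12,3,22]
    - [-12,3,22]
  yaw: [0,0,0,0,0]

```text
t: 15.95
tool_pos: [508.8, -30.6, 152.3]
ee_rot: [179.1, -4.1, 116.0]
contact_force: [-0.5, -0.8, -1.0]
grip_width: 35.9
gripper_force: 26.4
```

move_arm:
  jaw: [-1,-1,-1]
  linear:
    - [0,0,6]
    - [-1,0,12]
    - [-1,0,12]
  yaw: [0,0,0]

```text
t: 16.25
tool_pos: [509.3, -30.6, 141.0]
ee_rot: [179.1, -4.1, 116.0]
contact_force: [-0.3, 0.7, -0.2]
grip_width: 35.5
gripper_force: 26.4
```

Run:
```python
from h import *
from workcell import ctrl
st=ctrl.get_state();print(st["tool_pos"],st["ee_rot"],st["contact_force"],st["grip_width"])
im=ctrl.get_image("side");np.savez("pics/s8.npz",**im)
cv2.imwrite("pics/s8.png",cv2.resize(im["color"][140:240,270:390,::-1],None,fx=5,fy=5,interpolation=2))
```

```text
[509.25653526 -30.5732782  141.00168604] [179.08084638  -4.05212155 116.00529716] [-0.31301521  0.68799242 -0.20339963] 35.490904694672885
```

View pics/s8.png

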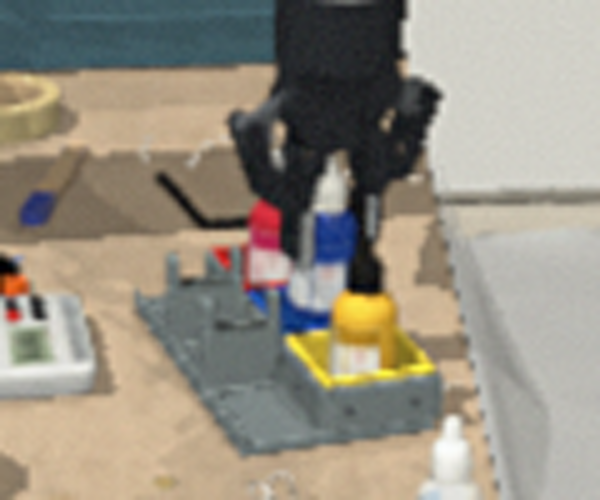

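There's no contact now and the foot is below the rim. I'll continue in small steps.

move_arm:
  jaw: [-1,-1,-1]
  linear:
    - [-1,0,5]
    - [-1,0,9]
    - [-1,0,9]
  yaw: [0,0,0]

```text
t: 16.6
tool_pos: [509.6, -30.8, 132.1]
ee_rot: [179.1, -4.0, 116.0]
contact_force: [-0.5, -0.0, -0.8]
grip_width: 34.9
gripper_force: 26.4
```

move_arm:
  jaw: [-1,-1,-1]
  linear:
    - [0,0,3]
    - [0,0,5]
    - [0,0,5]
  yaw: [0,0,0]

```text
t: 16.9
tool_pos: [509.6, -30.5, 127.4]
ee_rot: [179.1, -4.0, 116.0]
contact_force: [-0.3, 0.2, 0.2]
grip_width: 35.7
gripper_force: 26.4
```

move_arm:
  jaw: [-1,-1,-1]
  linear:
    - [0,0,2]
    - [0,0,4]
    - [0,0,4]
  yaw: [0,0,0]

```text
t: 17.2
tool_pos: [509.6, -30.2, 123.4]
ee_rot: [179.1, -4.0, 116.0]
contact_force: [-0.1, 0.3, -1.3]
grip_width: 35.6
gripper_force: 26.4
```

Run:
```python
from h import *
from workcell import ctrl
im=ctrl.get_image("side");st=ctrl.get_state();print(st["tool_pos"],st["contact_force"])
C=cloud(im)
for r in range(170,205,2):
    print(r,[(int(C[r,c,0]),int(C[r,c,1]),int(C[r,c,2])) for c in range(326,344,2)])
```

```text
[509.60955531 -30.21854778 123.52318037] [ 0.45994939 -0.17130623  0.4969032 ]
170 [(486, 48, 108), (482, -53, 144), (487, -57, 146), (494, -47, 142), (498, -59, 146), (504, -58, 146), (510, -56, 144), (518, -42, 139), (524, -39, 138)]
172 [(486, 47, 102), (483, -41, 134), (488, -50, 137), (494, -47, 136), (499, -54, 138), (505, -53, 138), (513, -37, 132), (518, -39, 132), (525, -33, 130)]
174 [(479, -24, 122), (484, -30, 124), (488, -47, 130), (494, -50, 131), (499, -53, 132), (505, -54, 132), (512, -41, 127), (518, -39, 126), (526, -29, 122)]
176 [(478, -33, 119), (348, -1410, 630), (489, -38, 120), (494, -54, 126), (500, -51, 125), (506, -49, 124), (552, 288, -1), (521, -17, 111), (526, -26, 115)]
178 [(485, 40, 85), (483, -41, 115), (489, -47, 117), (494, -54, 120), (499, -55, 120), (508, -29, 110), (549, 262, 0), (522, -13, 104), (528, -10, 103)]
180 [(476, -62, 117), (484, -36, 107), (489, -46, 111), (494, -54, 114), (500, -48, 111), (508, -30, 104), (515, -21, 101), (523, -9, 96), (527, -18, 99)]
182 [(476, -58, 110), (483, -41, 103), (488, -56, 108), (494, -49, 105), (502, -3
[... 1021 characters left out ...]
0), (496, -41, 59), (502, -42, 58), (508, -41, 58), (514, -38, 56), (512, -97, 81), (518, -100, 82)]
198 [(483, 5, 32), (486, -22, 44), (489, -47, 54), (496, -37, 50), (502, -37, 50), (508, -36, 50), (508, -88, 71), (513, -96, 74), (518, -101, 76)]
200 [(482, 1, 28), (486, -25, 39), (491, -35, 43), (497, -31, 41), (502, -37, 44), (508, -43, 46), (507, -100, 70), (512, -102, 71), (517, -105, 72)]
202 [(482, 3, 20), (486, -19, 30), (491, -29, 34), (496, -37, 37), (502, -43, 40), (509, -32, 35), (506, -103, 65), (512, -102, 65), (517, -110, 68)]
204 [(477, -49, 37), (486, -18, 23), (491, -29, 28), (496, -38, 32), (502, -40, 32), (503, -85, 52), (506, -107, 61), (511, -110, 62), (516, -114, 64)]
```

move_arm:
  jaw: [-1,-1,-1]
  linear:
    - [0,0,2]
    - [0,0,3]
    - [0,0,3]
  yaw: [0,0,0]

```text
t: 17.55
tool_pos: [509.7, -30.1, 120.8]
ee_rot: [179.0, -4.0, 116.0]
contact_force: [-0.8, -0.8, 2.2]
grip_width: 35.6
gripper_force: 26.9
```

move_arm:
  jaw: [-0.1,0.0,0.1,0.2,0.3]
  linear:
    - [0,0,0]
    - [0,0,0]
    - [0,0,0]
    - [0,0,0]
    - [0,0,0]
  yaw: [0,0,0,0,0]

```text
t: 18.05
tool_pos: [509.6, -30.0, 120.6]
ee_rot: [179.0, -4.0, 116.0]
contact_force: [0.2, 0.2, -0.1]
grip_width: 55.3
gripper_force: 0.0
```

move_arm:
  jaw: [0.3,0.3,0.3,0.3,0.3]
  linear:
    - [0,0,0]
    - [1,0,-15]
    - [3,1,-45]
    - [6,1,-90]
    - [9,1,-130]
  yaw: [0,0,0,0,0]

```text
t: 18.55
tool_pos: [508.3, -30.6, 252.7]
ee_rot: [179.0, -4.0, 116.0]
contact_force: [0.6, -0.8, -0.0]
grip_width: 55.8
gripper_force: 0.0
```

Run:
```python
from h import *
from workcell import ctrl
im=ctrl.get_image("side");np.savez("pics/s9.npz",**im);st=ctrl.get_state();print(st["tool_pos"],st["ee_rot"],st["contact_force"],st["qpos"].round(),tg(st,[341,-281,220],-3))
cv2.imwrite("pics/s9.png",cv2.resize(im["color"][140:240,270:390,::-1],None,fx=5,fy=5,interpolation=2))
```

```text
[509.82055324 -30.94370519 258.53327215] [178.71652912  -3.75780313 116.03144108] [ 0.13257967 -1.09813844  8.18967173] [-14.  15. -10.  66.   4.  50.] (array([-152.8, -262. ,  -31.3]), np.float64(-61.0))
```

View pics/s9.png

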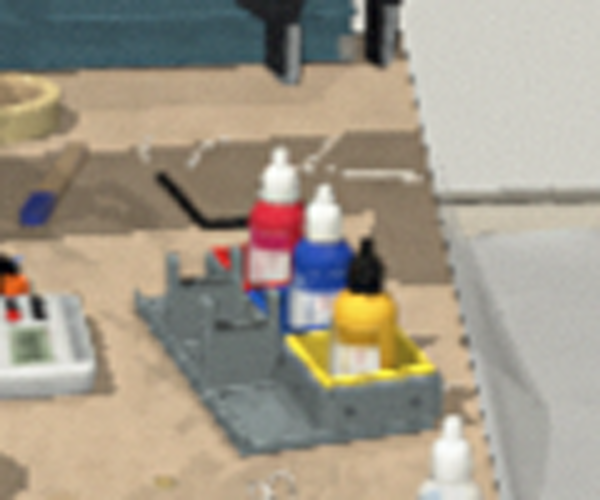

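All three pigment bottles stand upright in their own wells. Now the stick.

move_arm:
  jaw: [0.3,0.3,0.3,0.3,0.3]
  linear:
    - [-22,-38,0]
    - [-44,-76,0]
    - [-66,-113,0]
    - [-88,-151,0]
    - [-110,-188,0]
  yaw: [6,12,18,24,29]

```text
t: 19.1
tool_pos: [386.5, -212.7, 240.1]
ee_rot: [-178.9, -4.0, 86.7]
contact_force: [1.0, -0.9, 0.2]
grip_width: 55.6
gripper_force: 0.0
```

Run:
```python
from h import *
from workcell import ctrl
st=ctrl.get_state();print(st["tool_pos"],st["ee_rot"],st["qpos"].round(),tg(st,[341.5,-281,100],87,72))
```

```text
[ 386.4738781  -212.66240647  240.09589684] [-178.88983869   -3.96413129   86.70418823] [-41.  11. -19.  63.   2.  53.] (array([-80.3, -38.4,  63.6]), np.float64(-0.3))
```

move_arm:
  jaw: [0.3,0.3,0.3,0.3,0.3]
  linear:
    - [-35,-18,0]
    - [-70,-36,10]
    - [-80,-38,40]
    - [-80,-38,64]
    - [-80,-38,64]
  yaw: [0,0,0,0,0]

```text
t: 19.6
tool_pos: [343.3, -283.9, 169.3]
ee_rot: [-178.7, -4.2, 86.9]
contact_force: [-0.9, 0.3, 0.3]
grip_width: 55.9
gripper_force: 0.0
```

Run:
```python
from h import *
from workcell import ctrl
im=ctrl.get_image("side");st=ctrl.get_state();print(st["tool_pos"],st["ee_rot"],tg(st,[341.5,-281,4],86.5,73))
np.savez("pics/s10.npz",**im);cv2.imwrite("pics/s10.png",cv2.resize(im["color"][170:290,220:340,::-1],None,fx=5,fy=5,interpolation=2))
C=cloud(im).reshape(-1,3);q=(C[:,0]>325)&(C[:,0]<360)&(C[:,1]>-370)&(C[:,1]<-190)&(C[:,2]>5)&(C[:,2]<14);print(q.sum(),C[q].mean(0),cv2.minAreaRect(C[q][:,:2].astype(np.float32)))
```

```text
[ 343.99120619 -284.23766752  170.97789172] [-178.79729525   -4.08430824   86.91169634] (array([-8.8,  0.8, 93.8]), np.float64(0.4))
208 [ 341.72681732 -283.0453277     8.27180305] ((341.96917724609375, -278.2215881347656), (148.62355041503906, 17.981430053710938), 85.90351104736328)
```

View pics/s10.png

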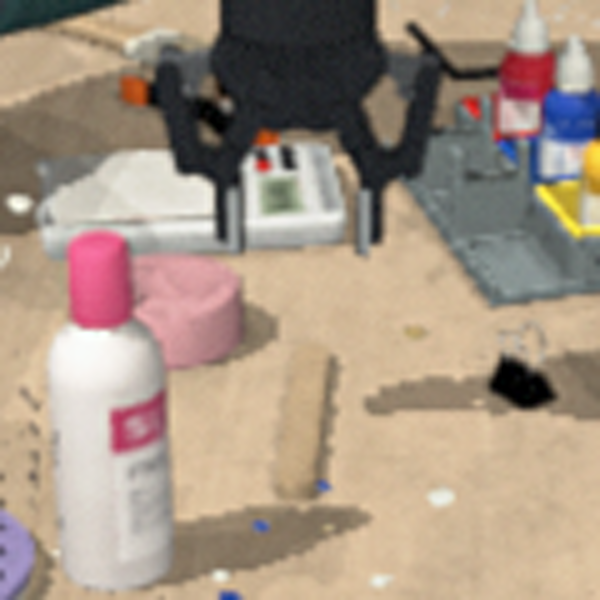

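The stick lies at crop (305,420), with the gripper above it. I'll descend and grip.

move_arm:
  jaw: [0.3,0.3,0.3,0.3,0.3]
  linear:
    - [-3,1,30]
    - [-6,1,60]
    - [-8,1,80]
    - [-9,1,92]
    - [-9,1,92]
  yaw: [0,0,0,0,0]

```text
t: 20.15
tool_pos: [343.9, -287.1, 79.1]
ee_rot: [-178.9, -4.0, 87.0]
contact_force: [-0.6, 0.5, 0.5]
grip_width: 55.4
gripper_force: 0.0
```

move_arm:
  jaw: [-1,-1,-1,-1,-1]
  linear:
    - [0,0,0]
    - [0,0,0]
    - [0,0,0]
    - [0,0,0]
    - [0,0,0]
  yaw: [0,0,0,0,0]
  newtons: 25

```text
t: 20.65
tool_pos: [344.1, -287.7, 80.1]
ee_rot: [-179.0, -3.9, 86.9]
contact_force: [1.1, 1.2, 9.7]
grip_width: 16.1
gripper_force: 24.2
```

move_arm:
  jaw: [-0.2,-0.2,-0.2,-0.2,-0.2]
  linear:
    - [0,0,0]
    - [0,0,0]
    - [0,0,2]
    - [0,0,4]
    - [0,0,4]
  yaw: [0,0,0,0,0]

```text
t: 21.15
tool_pos: [343.4, -286.8, 74.7]
ee_rot: [-178.9, -4.0, 86.9]
contact_force: [-0.2, 0.8, 0.4]
grip_width: 33.7
gripper_force: 0.0
```

move_arm:
  jaw: [-1,-1,-1,-1,-1]
  linear:
    - [0,0,0]
    - [0,0,0]
    - [0,0,0]
    - [0,0,0]
    - [0,0,0]
  yaw: [0,0,0,0,0]

```text
t: 21.65
tool_pos: [343.5, -287.0, 75.1]
ee_rot: [-178.9, -4.0, 86.9]
contact_force: [-0.5, -0.1, 1.7]
grip_width: 17.2
gripper_force: 24.7
```

move_arm:
  jaw: [-1,-1,-1,-1,-1]
  linear:
    - [1,0,-15]
    - [3,0,-40]
    - [5,0,-75]
    - [7,0,-105]
    - [9,0,-125]
  yaw: [0,0,0,0,0]

```text
t: 22.15
tool_pos: [346.2, -287.1, 202.3]
ee_rot: [-179.0, -3.9, 86.9]
contact_force: [0.5, 0.9, -0.0]
grip_width: 17.1
gripper_force: 24.5
```

Run:
```python
from h import *
from workcell import ctrl
im=ctrl.get_image("side");st=ctrl.get_state();print(st["tool_pos"],st["ee_rot"],st["grip_width"],tg(st,[443.6,-35.7,130],103.75,70))
C=cloud(im).reshape(-1,3);q=(C[:,0]>315)&(C[:,0]<370)&(C[:,1]>-370)&(C[:,1]<-190)&(C[:,2]>110)&(C[:,2]<142);P=C[q];print(q.sum())
for y in range(-370,-190,20):
    s=P[(P[:,1]>y)&(P[:,1]<y+20)]
    if len(s):print(y,len(s),s[:,0].mean().round(),np.median(s[:,2]).round(1))
cv2.imwrite("pics/s11.png",cv2.resize(im["color"][130:250,220:340,::-1],None,fx=5,fy=5,interpolation=2))
```

```text
[ 346.71446928 -287.58207618  204.38008718] [-179.06460353   -3.78863114   86.95355962] 17.00473216262707 (array([251.2,  84.8,  19.8]), np.float64(-16.8))
235
-370 18 342.0 131.8
-350 39 342.0 135.0
-330 31 344.0 135.5
-310 50 346.0 135.8
-290 34 345.0 135.7
-270 20 345.0 135.1
-250 19 347.0 135.1
-230 16 348.0 134.7
-210 8 349.0 135.1
```

View pics/s11.png

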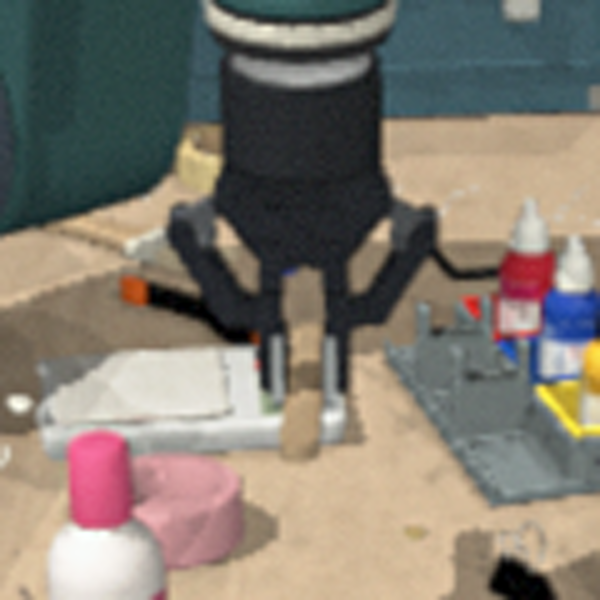

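The stick hangs level and centred in the grip, at crop (302,365). I'll carry it to the rest.

move_arm:
  jaw: [-1,-1,-1,-1,-1]
  linear:
    - [42,14,3]
    - [84,28,6]
    - [126,43,9]
    - [168,57,11]
    - [205,70,14]
  yaw: [-4,-8,-12,-15,-17]

```text
t: 22.7
tool_pos: [426.9, -83.3, 199.2]
ee_rot: [179.9, -4.1, 104.1]
contact_force: [0.8, -1.5, -0.4]
grip_width: 17.1
gripper_force: 24.5
```

Run:
```python
from h import *
from workcell import ctrl
st=ctrl.get_state();print(st["tool_pos"],st["ee_rot"],tg(st,[443.6,-35.7,120],103.75,70))
```

```text
[426.87302931 -83.3354381  199.24729134] [179.8730548   -4.12830632 104.11095778] (array([36.3, 27.7, 12.1]), np.float64(0.4))
```

move_arm:
  jaw: [-1,-1,-1,-1,-1]
  linear:
    - [20,15,0]
    - [36,28,0]
    - [36,28,12]
    - [35,28,35]
    - [35,28,35]
  yaw: [0,0,0,0,0]

```text
t: 23.2
tool_pos: [443.6, -41.6, 165.0]
ee_rot: [-179.9, -4.2, 104.0]
contact_force: [-1.4, -0.6, -0.1]
grip_width: 17.5
gripper_force: 24.5
```

Run:
```python
from h import *
from workcell import ctrl
im=ctrl.get_image("side");st=ctrl.get_state();print(st["tool_pos"],st["ee_rot"],st["contact_force"],tg(st,[443.6,-35.7,55],103.75,70))
np.savez("pics/s12.npz",**im)
cv2.imwrite("pics/s12.png",cv2.resize(im["color"][140:240,260:380,::-1],None,fx=5,fy=5,interpolation=2))
```

```text
[444.0610588  -41.90647861 166.29598848] [-179.98425954   -4.20350959  103.9753862 ] [-0.07562046 -0.52146195  0.89486798] (array([-2. ,  1.1, 41.4]), np.float64(0.2))
```

View pics/s12.png

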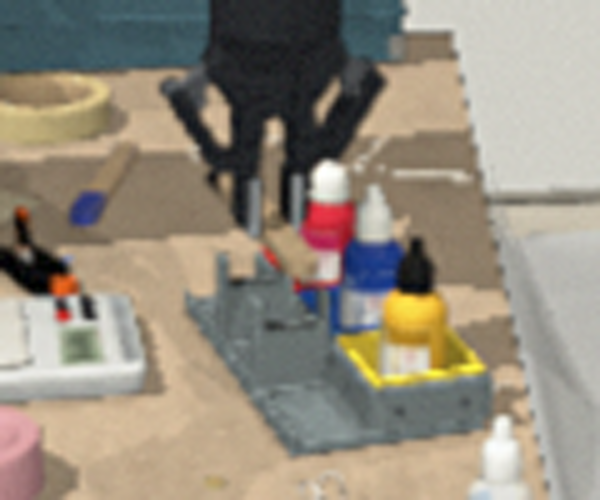

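The stick is over the rest, its near end at crop (290,250), and the fingers are clear of the bottles. I'll lower it.

move_arm:
  jaw: [-1,-1,-1,-1,-1]
  linear:
    - [0,1,12]
    - [-1,1,24]
    - [-2,1,34]
    - [-2,1,39]
    - [-2,1,39]
  yaw: [0,0,0,0,0]

```text
t: 23.75
tool_pos: [445.4, -41.2, 127.8]
ee_rot: [179.9, -4.2, 104.0]
contact_force: [-0.6, -1.4, 0.0]
grip_width: 17.1
gripper_force: 24.5
```

Run:
```python
from h import *
from workcell import ctrl
im=ctrl.get_image("side");st=ctrl.get_state();print(st["tool_pos"],st["ee_rot"],st["contact_force"],tg(st,[443.6,-35.7,54],103.75,70))
np.savez("pics/s13.npz",**im)
cv2.imwrite("pics/s13.png",cv2.resize(im["color"][140:240,260:380,::-1],None,fx=5,fy=5,interpolation=2))
```

```text
[445.63272786 -41.19888569 128.11165371] [179.90050546  -4.13557043 103.96711136] [-0.66152187  0.12470843 -0.41386655] (array([ 0.5, -0.8,  4.3]), np.float64(0.2))
```

View pics/s13.png

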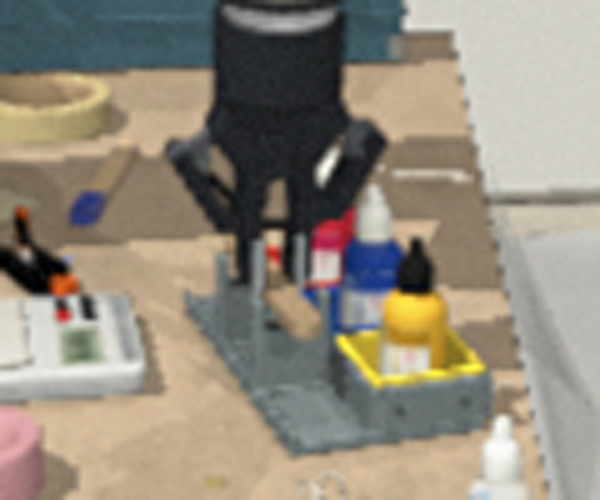

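The stick lies between the prongs, with its near end at crop (295,315). I'll lower the last few millimetres, then release with a small opening.

move_arm:
  jaw: [-1,-1,-1]
  linear:
    - [0,-1,2]
    - [0,-1,4]
    - [0,-1,4]
  yaw: [0,0,0]

```text
t: 24.1
tool_pos: [444.5, -41.1, 123.9]
ee_rot: [179.9, -4.1, 104.0]
contact_force: [0.3, -0.3, 0.1]
grip_width: 17.0
gripper_force: 24.5
```

move_arm:
  jaw: [-0.4,-0.3,-0.2,-0.2,-0.2]
  linear:
    - [0,0,0]
    - [0,0,0]
    - [0,0,0]
    - [0,0,0]
    - [0,0,0]
  yaw: [0,0,0,0,0]

```text
t: 24.6
tool_pos: [444.6, -41.1, 123.9]
ee_rot: [179.9, -4.1, 104.0]
contact_force: [-0.3, -0.8, 0.1]
grip_width: 34.2
gripper_force: 0.0
```

move_arm:
  jaw: [-0.2,-0.2,-0.2,-0.2,-0.2]
  linear:
    - [1,0,-15]
    - [2,0,-35]
    - [5,0,-70]
    - [8,0,-110]
    - [10,0,-150]
  yaw: [0,0,0,0,0]

```text
t: 25.1
tool_pos: [444.1, -41.8, 275.8]
ee_rot: [179.9, -4.1, 104.0]
contact_force: [0.9, -0.1, 0.7]
grip_width: 34.5
gripper_force: 0.0
```

move_arm:
  jaw: [-0.2,-0.2,-0.2,-0.2,-0.2]
  linear:
    - [-45,-10,0]
    - [-90,-20,0]
    - [-135,-30,0]
    - [-180,-40,0]
    - [-225,-50,0]
  yaw: [0,0,0,0,0]

```text
t: 25.6
tool_pos: [449.8, -273.7, 257.9]
ee_rot: [179.9, -4.1, 104.0]
contact_force: [1.1, 0.5, 0.2]
grip_width: 34.0
gripper_force: 0.0
```

Run:
```python
from h import *
from workcell import ctrl
im=ctrl.get_image("side");t=ctrl.get_image("top");np.savez("pics/t14.npz",**t)
st=ctrl.get_state();print(st["t"],st["tool_pos"],st["contact_force"])
a=cv2.resize(im["color"][140:240,260:380,::-1],None,fx=4,fy=4,interpolation=2);b=cv2.resize(t["color"][140:240,285:385,::-1],None,fx=3.2,fy=4,interpolation=2)
cv2.imwrite("pics/s14.png",np.hstack([a,b]))
A=cloud(t);x,y,z=[A[:,:,i] for i in range(3)];c,s=np.cos(np.radians(13.75)),np.sin(np.radians(13.75))
X=(x-478.6)*c+(y+27.1)*s;Y=-(x-478.6)*s+(y+27.1)*c
m=(abs(X+36)<25)&(abs(Y)<95)&(z>51)&(z<62)
P=np.c_[X[m],Y[m]].astype(np.float32);print(len(P),cv2.minAreaRect(P),np.median(z[m]))
for a in(-60,-20,20,60):
    q=m&(abs(Y-a)<15);print(a,X[q].mean(),z[q].mean())
```

```text
25.7 [ 450.07597384 -276.33862725  256.87866973] [-0.52688902  1.38020932 -0.43050598]
378 ((-36.48275375366211, 2.6576614379882812), (140.60537719726562, 44.239173889160156), 89.74527740478516) 57.56831190551452
-60 -36.66419646225331 57.74986316724308
-20 -35.991257093165515 57.21607626323658
20 -35.14059987694476 57.39178047849676
60 -34.655768543692574 57.67513906343513
```

View pics/s14.png

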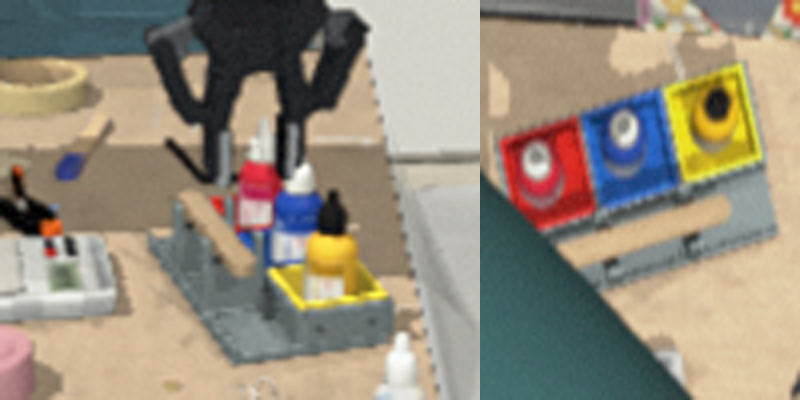

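The views show the stick level in both notches, its top at z = 57.5 mm and x = -36 mm in the caddy frame. The three bottles stand upright in wells of their own colour, and the arm is clear.

```bash
python3 -c "
from workcell import ctrl
print(ctrl.finish_job())"
```

```text
the job is handed in; nothing more can be done
None
```

I handed the job in at 25.7 s, but the hand-in returned no verdict: the final pictures show the red, yellow and blue bottles upright in their own-colour wells and the clean stick level in both notches, and I never touched the clear dropper or the used stick.

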